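# Fetch the tube insert from behind the reagents and put it on the balance

### The arm

A 6-joint arm with a two-finger parallel gripper is mounted at the origin on the work surface. World frame = base frame: x ahead of the robot, y to its left, z up, the work surface at z = 0. Lengths are in mm, angles in rad, forces in N, time in s.
With the tool pointing down it reaches from about 275 to 750 mm from the base axis. Payload 10.2 kg.
Tool frame: the origin (TCP) lies where the fingers leave the gripper's body, on its centre line; the fingertips stand 73 mm ahead of it and the grasp point (between the pads) lies 54 mm ahead of it; z points along the fingers, y is the line along which they close (so a half turn about z gives the same grasp; the last joint's range is limited). The gripper opens to 85 mm and grips with 20 to 120 N. Pads are 22 mm wide; open, the fingers measure 114 mm over their backs; the gripper's body (76 mm by 85 mm) begins 54 mm behind the grasp point. The pads swing forward as they close: fully open they stand 13 mm farther back than shut.
Start: joints at [-0.223, 0.313, 1.498, -0, 1.331, -0.223], TCP at [525.006, -0.014, 303.894] pointing down, gripper open.
Joint ranges: [-2.94, 2.94], [-0.97, 2.17], [0.19, 2.56], [-1.23, 4.37], [0.02, 3.11], [-2.88, 2.88]. Speed limits (rad/s): [2.39, 2.39, 3.01, 3.14, 3.14, 3.14].

### API

Orientations are given as a unit quaternion [w, x, y, z].
In Python, from rig import ctrl gives the robot as it stands.
- The arm moves only by the shell command python3 -m creep 'ROWS' [OPENING] [FORCE]. ROWS is JSON, a list that holds one entry, the list of rows, each a list of 6 numbers: the shift along the world's x, y, z in units of 25 mm (1.0 is 25 mm), then the turn, a rotation vector about the world's x, y, z in units of 5 degrees (1.0 is 5 degrees). In form: [[[x, y, z, ax, ay, az], ...]]. A call has 1 to 20 rows; each row is the pose to reach, as a shift and turn from the pose commanded when the call began; what a row does not reach only later rows make up. A row lasts 1/12 s, in which the tool goes at most 41.7 mm and 7.16 degrees, less where a joint would pass 70% of its speed; a pose out of reach is approached as far as the arm can. A call with a gripper value outside its range is refused whole. OPENING is the finger opening in mm, from 0 to 85.4, set as the call begins (- or left out, the last holds). The fingers move at their own pace and stop on an object; FORCE is the grip in N (left out, the last holds). Time passes only in rows, so rows that repeat a pose let the fingers close. It gives the time, the measured TCP pose, the force, the opening and the grip force at its end, in the units of the state.
- ctrl.sense(): the state, without advancing time (a new reading comes with each control period).
- ctrl.capture(name): name is "scene" or "side" or "wrist"; returns a dict with "image" (420x560x3 uint8, red, green, blue), "fx", "fy", "cx", "cy" (pixels), "k1" (the pictures are not rectified: a ray, as slopes to the right and down, at radius r is drawn at 1 + k1 r^2 times it, then the intrinsics apply), "R" (3x3) and "t" (3): a world point X has camera coordinates R X + t. Camera axes: x right, y down, z forward; pixel columns grow to the right and rows downward; lengths in mm; the calibration is good to about 2 mm. A picture is of the moment at which its call begins. There is no depth.
- ctrl.finish_job(): hands the job in; it is judged then, once.
The state is a dict: "time_s": time; "joints": joint angles; "dq": joint speeds; "tau": joint torques, N m; "eef_pos": TCP position; "ee_rot": TCP orientation; "force": force on the tool from outside, world axes, zero at the start; "wrist_torque": the same for the moment, N m; "grip_width": opening from 0.0 (shut) to 1.0 (fully open); "grip_force": force on a finger pad.
Only numpy, scipy, OpenCV 4.12 (cv2) and the standard library are available. Lean on these libraries where they do the work, as an engineer would, in place of code of your own. Each camera call takes 0.05 s, during which the arm holds its last target. There are 200 camera calls.

### The job

Get the small grey tube insert out from among the three taller containers on the steel tray: first move the bottle, the jar and the carton, all three, upright onto the empty grey side tray, then set the insert upright in the middle of the balance's pan, and only then put each container back upright on the exact spot of the steel tray where it stood. Set everything down gently and leave the tube rack, the beaker and the tape roll alone.

Things in the scene. Friction and masses are not known exactly. Their poses are not given: they have to be found in the camera images.
- bottle_mid (a point): Amber glass bottle with a black cap, standing on the steel tray, about 0.22 kg. Round body 54 mm across up to 64 mm above its foot, then a shoulder and a cap 32 mm across; 88 mm tall in all. This point is on its axis, 44 mm above its foot; z is its axis, up. Where it stands at the start is where it must return to.
- jar_mid (a point): White plastic screw-lid jar, standing on the steel tray, about 0.2 kg. Round, 58 mm across, with a lid 62 mm across from 62 mm up to the top at 80 mm. This point is on its axis, 40 mm above its foot; z is its axis, up. Where it stands at the start is where it must return to.
- carton_mid (a point): Brown cardboard carton, square, 56 x 56 mm and 82 mm tall, rigid, standing on the steel tray, about 0.15 kg. This point is at its centre, 41 mm above its foot; x and y are square to its sides, z up. Its sides are turned up to 0.2 rad from those of the steel tray. Where it stands at the start is where it must return to (its yaw does not matter).
- insert_mid (a point): Tube insert of a centrifuge bucket: squat grey plastic cylinder, 46 mm across and 36 mm tall, four dark round tube holes in its top, about 0.12 kg. It stands on the far half of the steel tray; the three containers stand close around it, one to its left, one to its right and one before it, about 67 mm from centre to centre (which is where varies). This point is at its centre, 18 mm above its foot; z up.
- store: Steel storage tray, fixed, 200 mm (its x) by 250 mm (its y), rim 14 mm high, floor 4 mm thick. The origin is at the centre of its underside, on the table; x points away from the robot, give or take its yaw.
- side_tray: Empty grey plastic side tray, fixed, 290 mm (its x) by 170 mm (its y), walls 4 mm thick, rim 14 mm high, floor 4 mm thick. It lies left or right of the steel tray. The origin is at the centre of its underside, on the table. The three containers fit in a row along its x, 90 mm apart.
- pan (a point): Centre of the top face of the balance's pan: a round steel plate 120 mm across, 64 mm above the table, fixed (it does not give). The white balance under it, 230 mm (x) by 170 mm (y), top at 52 mm, stands on the other side of the steel tray from the side tray; the pan's centre is 25 mm farther in x than the balance's. z up.
- rack: Steel tube rack with capped tubes, 60 x 122 mm, 84 mm tall, loose, between the robot and the steel tray: leave alone. Origin at the centre of its underside.
- beaker: Small steel beaker, 66 mm across, 75 mm tall, loose, beyond the steel tray: leave alone. Origin at the centre of its underside.
- tape: Roll of white tape lying flat, 80 mm across, 20 mm tall, loose, beyond the steel tray: leave alone. Origin at the centre of its underside.
Things that resemble listed ones, but are neither listed nor needed, are in the scene too. Leave any green or purple look-alike of the part that bears jar_mid alone.

How it is judged:
By the outcome, as a careful person would: the job done as asked, in the order asked, and still so for the second after the job is handed in, with the robot touching nothing.
It also fails if it takes over 134 s, if anything falls off the work surface, if the arm or the gripper's body presses on something with over 40 N, if the wrist force passes 120 N, or if a joint passes its speed limit or range.

## Working session

There is one attempt and no reset: what is moved stays moved. The work goes in short steps, Python scripts to look and compute and a shell command to move; the robot and the scene stay as the last step left them, time stands still between calls to the robot, and variables do not carry over. Pictures are saved under pics/ and viewed, at most 14 in all, crops included, and the job is handed in when it is done.

```bash
mkdir -p pics; ls; cat > h.py <<'E'
import numpy as np, cv2, json
from rig import ctrl
def cap(n):
    c=ctrl.capture(n); np.savez('pics/'+n+'.npz',**{k:np.array(v) for k,v in c.items()}); return c
def ld(n): return dict(np.load('pics/'+n+'.npz'))
def ray(c,u,v):
    k=float(c['k1']);xd=np.array([(u-c['cx'])/c['fx'],(v-c['cy'])/c['fy']]);x=xd.copy()
    for _ in range(30): x=xd/(1+k*(x@x))
    R=np.array(c['R']);return -R.T@np.array(c['t']),R.T@np.array([x[0],x[1],1])
def atz(c,u,v,z):
    o,d=ray(c,u,v);return o+d*(z-o[2])/d[2]
def proj(c,X):
    p=np.array(c['R'])@np.array(X,float)+np.array(c['t']);x=p[:2]/p[2];x=x*(1+float(c['k1'])*(x@x));return np.array([c['fx']*x[0]+c['cx'],c['fy']*x[1]+c['cy']])
E
python3 - <<'E'
from h import *
for n in('scene','side','wrist'):
    c=cap(n);cv2.imwrite(f'pics/{n}0.png',c['image'][:,:,::-1]);R=np.array(c['R']);print(n,-R.T@c['t'],R[2],c['fx'],c['k1'])
s=ctrl.sense();print(s)
E
```

```text
pics
scene [1158.04133007 -125.34336762  781.61854068] [-0.62612474  0.14190239 -0.76670172] 416.67191960758134 -0.1138800497907081
side [ 335.70393848 -807.35203934  761.89932212] [ 0.21306121  0.74564841 -0.63135836] 477.17075166103484 -0.15385557459583507
wrist [525.78572894  77.94011743 372.9561768 ] [-7.01660353e-04 -3.04340457e-01 -9.52563066e-01] 333.52716992490565 -0.027984966391540012
{'time_s': 0.15, 'joints': array([-2.23423230e-01,  3.13308124e-01,  1.49828134e+00,  1.09405145e-05,
        1.33097683e+00, -2.23377149e-01]), 'dq': array([ 0.00175349, -0.00257453, -0.00367966, -0.00038781,  0.0016705 ,
       -0.00014001]), 'tau': array([ 1.79854873e-03, -4.12368500e+01, -2.59796566e+01, -1.57318855e-04,
        3.17765021e-03, -3.62555340e-05]), 'eef_pos': array([5.24873001e+02, 6.48577511e-03, 3.03466261e+02]), 'ee_rot': array([-4.14777819e-04,  7.07123910e-01,  7.07089484e-01, -2.54921866e-04]), 'force': array([-0.13142994,  0.51548575, -0.33374036]), 'wrist_torque': array([-0.04559794, -0.07172175, -0.00101619]), 'grip_force': 0.0, 'grip_width': 1.0003459206111418}
```

View pics/scene0.png

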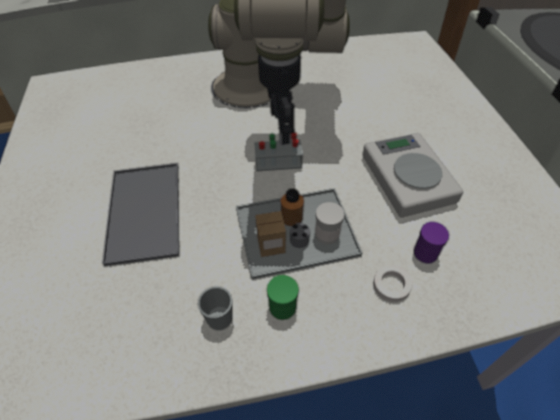

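View pics/side0.png

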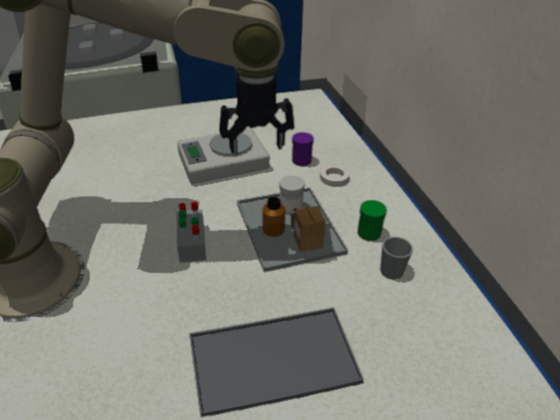

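View pics/wrist0.png

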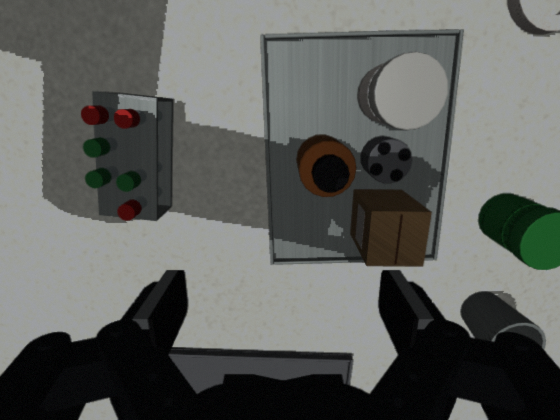

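The wrist view shows the steel tray with the bottle at (328,168), white jar (410,92), brown carton (393,228) and insert (387,160). The side tray is on the −y side and the balance on the +y side. Jar candidates are white at wrist (410,92), green at (525,230) and purple at scene (432,243). Only the white one on the steel tray fits the description. I'll enlarge to confirm and measure.

```bash
python3 - <<'E'
from h import *
w=ld('wrist')['image'][:,:,::-1]; a=cv2.resize(w[20:280,250:480],None,fx=2.2,fy=2.2,interpolation=cv2.INTER_CUBIC)
s=ld('scene')['image'][:,:,::-1];b=cv2.resize(s[180:280,230:365],None,fx=2,fy=2,interpolation=cv2.INTER_CUBIC)
o=np.zeros((572,506+270,3),np.uint8);o[:,:506]=a;o[:200,506:]=b
d=ld('side')['image'][180:275,230:355,::-1];d=cv2.resize(d,None,fx=2,fy=2,interpolation=cv2.INTER_CUBIC);o[210:210+d.shape[0],506:506+d.shape[1]]=d
cv2.imwrite('pics/crop1.png',o)
E
```

```text
(no output)
```

View pics/crop1.png

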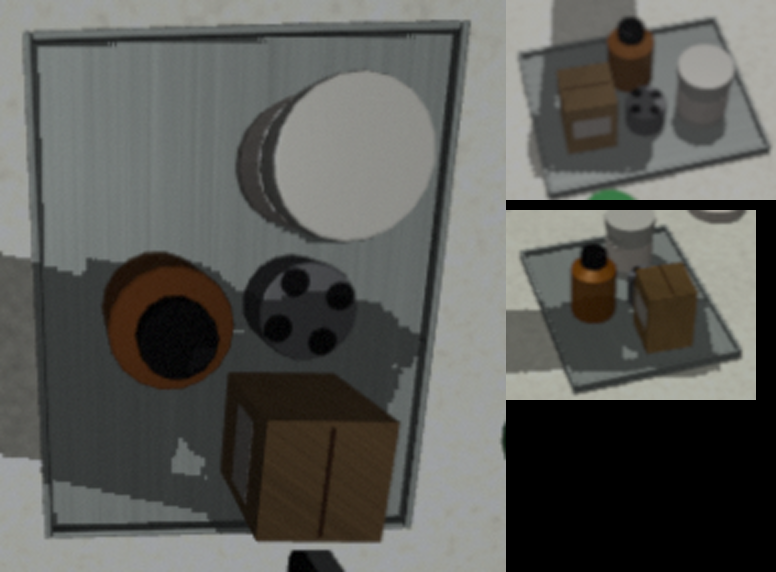

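The crop confirms the white jar, brown carton, bottle and insert (four holes, centre at crop (309,312)). Lid top is at (355,155), cap top at (177,337), and carton top corners are at (267,422), (398,422), (382,541), (257,541).

```bash
python3 - <<'E'
from h import *
np.set_printoptions(precision=1,suppress=True)
w,s,d=ld('wrist'),ld('scene'),ld('side')
W=lambda u,v,z:atz(w,250+(u+.5)/2.2-.5,20+(v+.5)/2.2-.5,z)[:2]
def circ(pts,z,f):
    P=np.array([f(u,v,z) for u,v in pts]);A=np.c_[2*P,np.ones(len(P))];q=np.linalg.lstsq(A,(P**2).sum(1),rcond=None)[0];return q[:2],2*np.sqrt(q[2]+q[:2]@q[:2])
print('jar',circ([(274,155),(436,155),(355,70),(345,241)],84,W))
print('cap',circ([(136,337),(218,337),(177,296),(177,380)],92,W))
print('ins holes',W(309,312,40))
C=np.array([W(*p,86) for p in((267,422),(398,422),(382,541),(257,541))]);print('carton',C,C.mean(0),np.linalg.norm(C-np.roll(C,-1,0),axis=1))
T=np.array([W(*p,14) for p in((24,34),(469,22),(410,528),(48,537))]);print('store',T,T.mean(0),np.linalg.norm(T-np.roll(T,-1,0),axis=1))
# scene/side cross-check
S=lambda u,v,z:atz(s,u,v,z)[:2]
D=lambda u,v,z:atz(d,u,v,z)[:2]
def c1(u,v):return 230+u/2-.25,180+v/2-.25
def sc(u,v):return c1(u-506,v)
def sd(u,v):return 230+(u-506)/2-.25,180+(v-210)/2-.25
print('scene jar',S(*sc(705,66),84),'cap',S(*sc(631,30),92),'ins',S(*sc(646,100),40)); print('side cap',D(*sd(594,256),92))
for n,f,p in(('scene',S,((110,168),(178.5,165),(180,258),(105,262))),('side',D,((191,352),(333,311),(359,381),(202,409)))):
    P=np.array([f(*q,14) for q in p]);print('sidetray',n,P,P.mean(0),np.linalg.norm(P-np.roll(P,-1,0),axis=1))
print('pan',circ([(394,172),(442,171),(418,154),(419,188)],64,S),circ([(210,146),(252,145),(231,135),(232,156)],64,D))
o=np.hstack([cv2.resize(s['image'][125:220,355:470,::-1],None,fx=3.4,fy=3.4),cv2.resize(d['image'][115:210,165:280,::-1],None,fx=3.4,fy=3.4)])
o2=np.hstack([cv2.resize(s['image'][155:275,95:195,::-1],None,fx=2,fy=2),cv2.resize(d['image'][305:420,180:370,::-1],(380,240))])
z=np.zeros((o.shape[0]+240,max(o.shape[1],o2.shape[1]),3),np.uint8);z[:o.shape[0],:o.shape[1]]=o;z[o.shape[0]:,:o2.shape[1]]=o2
cv2.imwrite('pics/crop2.png',z);print(z.shape,o.shape)
E
```

```text
jar (array([631.4,  86.8]), np.float64(61.023249090274035))
cap (array([566.2,  19.5]), np.float64(32.61564899120778))
ins holes [633.7  21.2]
carton [[605.8 -16.6]
 [660.3 -16.6]
 [660.7 -71.3]
 [605.8 -71.1]] [633.2 -43.9] [54.5 54.7 54.9 54.5]
store [[ 504.1  140.9]
 [ 702.   146.9]
 [ 708.9 -101. ]
 [ 512.1 -105.9]] [606.8  20.2] [197.9 248.  196.8 246.9]
scene jar [629.6  87.7] cap [569.6  19.5] ins [629.1  23.9]
side cap [565.2   7.7]
sidetray scene [[ 310.2 -414.9]
 [ 339.1 -233.6]
 [ 631.2 -244.5]
 [ 608.6 -409.6]] [ 472.3 -325.6] [183.6 292.3 166.5 298.5]
sidetray side [[ 327.8 -284.6]
 [ 614.  -261.3]
 [ 603.1 -421.8]
 [ 328.5 -402.5]] [ 468.4 -342.6] [287.2 160.9 275.3 118. ]
pan (array([531.3, 344.5]), np.float64(120.56432973465121)) (array([528.2, 321.4]), np.float64(114.47264718403757))
(563, 782, 3) (323, 782, 3)
```

View pics/crop2.png

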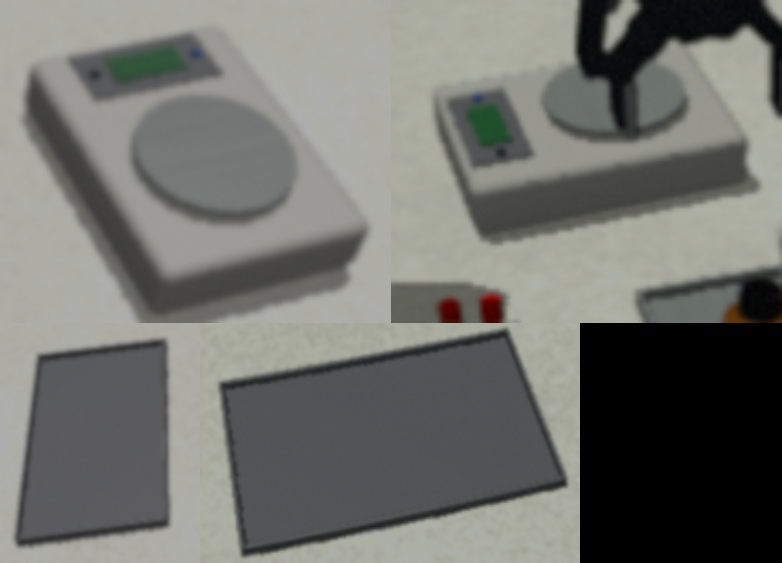

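```bash
python3 - <<'E'
from h import *
np.set_printoptions(precision=1,suppress=True)
s,d=ld('scene'),ld('side')
S=lambda u,v,z:atz(s,u,v,z)[:2]
D=lambda u,v,z:atz(d,u,v,z)[:2]
for n,f,p in(('scene',S,((114,171),(177.5,164),(179,255),(103.5,266))),('side',D,((190,333.7),(333.5,308.4),(363,381.7),(201.5,415.2)))):
    P=np.array([f(*q,14) for q in p]);print('sidetray',n,P,P.mean(0),np.linalg.norm(P-np.roll(P,-1,0),axis=1))
print('pan',S(418.2,170.6,64),D(230.9,143.5,64))
E
python3 -m creep '[[[0.4,0.3,-0.4,0,0,0],[1.2,1,-1.1,0,0,0],[2.2,1.8,-2,0,0,0],[3.2,2.6,-3,0,0,0],[4,3.2,-3.7,0,0,0],[4.3,3.48,-4,0,0,0],[4.3,3.48,-4,0,0,0],[4.3,3.48,-4,0,0,0]]]' 85
python3 - <<'E'
from h import *
c=cap('wrist');cv2.imwrite('pics/w2.png',c['image'][:,:,::-1])
E
```

```text
sidetray scene [[ 324.2 -403.4]
 [ 334.7 -236. ]
 [ 622.9 -246.3]
 [ 618.6 -412.3]] [ 475.1 -324.5] [167.7 288.3 166.1 294.6]
sidetray side [[ 331.9 -243.1]
 [ 617.3 -255.3]
 [ 609.4 -425.2]
 [ 325.8 -413.6]] [ 471.1 -334.3] [285.6 170.  283.8 170.6]
pan [532.6 345. ] [529.7 330.3]
time_s: 0.82
eef_pos: [632.3, 87.0, 203.4]
ee_rot: [-0.0, 0.707, 0.707, -0.0]
force: [0.1, -0.3, 0.2]
grip_width: 0.998
grip_force: 0.0
```

View pics/w2.png

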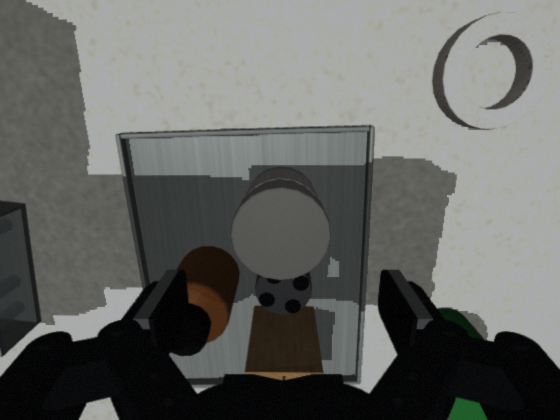

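The lid spans columns 232–329, rows 180–278, and the fingers' mid-column is about 283, so the tool is in line with the jar.

```bash
python3 - <<'E'
from h import *
np.set_printoptions(precision=1,suppress=True)
c=ld('wrist')
P=np.array([atz(c,*p,84)[:2] for p in((232,232),(329,232),(281,180.5),(281,278.5))]);print(P, P[:2].mean(0),P[2:].mean(0))
h=[(277,280),(304,283),(265,299.5),(292,307)]
print('ins',np.mean([atz(c,*p,40)[:2] for p in h],0))
T=[(118,134),(374,126),(358,382)];print([atz(c,*p,14)[:2] for p in T])
E
python3 -m creep '[[[0,0,-0.3,0,0,0],[0,0,-1,0,0,0],[0,0,-1.8,0,0,0],[0,0,-2.5,0,0,0],[0,0,-3,0,0,0],[0,0,-3.2,0,0,0],[0,0,-3.2,0,0,0],[0,0,-3.2,0,0,0]]]'
```

```text
[[602.1  89.6]
 [661.2  89.6]
 [632.  121.6]
 [631.9  57.7]] [631.7  89.6] [632.   89.7]
ins [634.4  20.1]
[array([506.7, 142.2]), array([702.2, 147.9]), array([707.4, -97.8])]
time_s: 1.53
eef_pos: [632.8, 86.8, 124.8]
ee_rot: [0.0, 0.707, 0.707, 0.0]
force: [-0.3, -0.3, -0.9]
grip_width: 0.992
grip_force: 0.0
```

```bash
python3 -m creep '[[[0,0.05,0,0,0,0],[0,0.05,0,0,0,0],[0,0.05,0,0,0,0],[0,0.05,0,0,0,0],[0,0.05,0,0,0,0],[0,0.05,0,0,0,0],[0,0.05,0,0,0,0],[0,0.05,0,0,0,0],[0,0.05,0,0,0,0],[0,0.05,0,0,0,0]]]' 50 45
```

```text
time_s: 2.37
eef_pos: [632.8, 88.3, 125.3]
ee_rot: [0.001, 0.707, 0.707, 0.001]
force: [-3.0, 0.3, 6.3]
grip_width: 0.712
grip_force: 48.2
```

```bash
python3 -m creep '[[[0,0,0.15,0,0,0],[0,0,0.6,0,0,0],[0,0,1.3,0,0,0],[0,0,2.1,0,0,0],[0,0,2.9,0,0,0],[0,0,3.7,0,0,0],[0,-0.1,4.2,0,0,0],[-0.1,-0.6,4.4,0,0,0],[-0.2,-1.4,4.4,0,0,0],[-0.4,-2.4,4.4,0,0,0],[-0.6,-3.5,4.4,0,0,0],[-0.8,-4.6,4.4,0,0,0],[-0.9,-5.7,4.4,0,0,0],[-1.1,-6.8,4.4,0,0,0],[-1.3,-7.9,4.4,0,0,0],[-1.4,-9,4.4,0,0,0],[-1.6,-10.1,4.4,0,0,0],[-1.8,-11.2,4.4,0,0,0],[-2,-12.3,4.4,0,0,0],[-2.1,-13.4,4.4,0,0,0]]]'
python3 -m creep '[[[-0.2,-1.1,0,0,0,0],[-0.35,-2.1,0,0,0,0],[-0.5,-3,0,0,0,0],[-0.6,-3.7,0,0,0,0],[-0.66,-4.1,0,0,0,0],[-0.68,-4.25,0,0,0,0],[-0.68,-4.25,0,0,0,0],[-0.68,-4.25,0,0,0,0]]]'
python3 - <<'E'
from h import *
c=cap('wrist');s=cap('scene');o=np.vstack([c['image'][:,:,::-1]])
cv2.imwrite('pics/w3.png',np.hstack([cv2.resize(o,(400,300)),cv2.resize(s['image'][:,:,::-1],(400,300))]))
E
```

```text
time_s: 4.03
eef_pos: [578.7, -248.7, 233.7]
ee_rot: [-0.0, 0.707, 0.707, -0.0]
force: [0.8, -0.7, -1.7]
grip_width: 0.712
grip_force: 49.2
time_s: 4.7
eef_pos: [563.1, -352.3, 233.8]
ee_rot: [-0.0, 0.707, 0.707, 0.0]
force: [0.1, 0.7, -1.9]
grip_width: 0.716
grip_force: 49.2
```

View pics/w3.png

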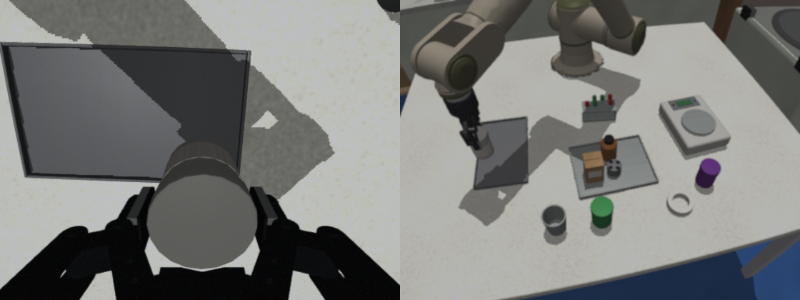

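The jar is held level over the side tray, whose rim corners show at (2,43), (250,50) and (28,176) in the left half of the picture.

```bash
python3 - <<'E'
from h import *
np.set_printoptions(precision=1,suppress=True)
c=ld('wrist')
for p in((2,43),(250,50),(28,176),(138,181)): print(atz(c,p[0]*1.4,p[1]*1.4,14)[:2])
E
```

```text
[ 335.5 -239.5]
[ 618.4 -249.1]
[ 330.1 -404.7]
[ 478.6 -411.6]
```

```bash
python3 -m creep '[[[0,0,-0.3,0,0,0],[0,0,-1,0,0,0],[0,0,-1.8,0,0,0],[0,0,-2.6,0,0,0],[0,0,-3.3,0,0,0],[0,0,-3.8,0,0,0],[0,0,-4.05,0,0,0],[0,0,-4.2,0,0,0],[0,0,-4.3,0,0,0],[0,0,-4.36,0,0,0],[0,0,-4.39,0,0,0],[0,0,-4.39,0,0,0]]]'
```

```text
time_s: 5.8
eef_pos: [563.3, -353.3, 125.3]
ee_rot: [0.001, 0.707, 0.707, 0.0]
force: [-0.5, -0.3, 2.6]
grip_width: 0.71
grip_force: 49.5
```

```bash
python3 -m creep '[[[0,0,0,0,0,0],[0,0,0,0,0,0],[0,0,0,0,0,0],[0,0,0,0,0,0],[0,0,0,0,0,0],[0,0,0.3,0,0,0],[0,0,1,0,0,0],[0,0,1.8,0,0,0],[0,0,2.6,0,0,0],[0,0,3.1,0,0,0],[0,0,3.19,0,0,0]]]' 85
```

```text
time_s: 6.72
eef_pos: [563.6, -353.4, 207.0]
ee_rot: [0.002, 0.707, 0.707, 0.0]
force: [0.6, -0.1, -0.2]
grip_width: 0.999
grip_force: 0.0
```

```bash
python3 -m creep '[[[0.1,0.4,0,0,0,0],[0.4,1.4,0,0,0,0],[0.7,2.6,0,0,0,0],[1,3.9,0,0,0,0],[1.3,5.2,0,0,0,0],[1.6,6.5,0,0,0,0],[1.9,7.8,0,0,0,0],[2.2,9.1,0,0,0,0],[2.5,10.4,0,0,0,0],[2.7,11.5,0,0,0,0],[2.8,12.1,0,0,0,0],[2.84,12.32,0,0,0,0],[2.84,12.32,0,0,0,0],[2.84,12.32,0,0,0,0]]]'
python3 - <<'E'
from h import *
c=cap('wrist');cv2.imwrite('pics/w4.png',c['image'][:,:,::-1])
E
```

```text
time_s: 7.88
eef_pos: [633.8, -46.0, 203.5]
ee_rot: [-0.0, 0.707, 0.707, -0.0]
force: [-0.4, 0.6, -0.1]
grip_width: 0.994
grip_force: 0.0
```

View pics/w4.png

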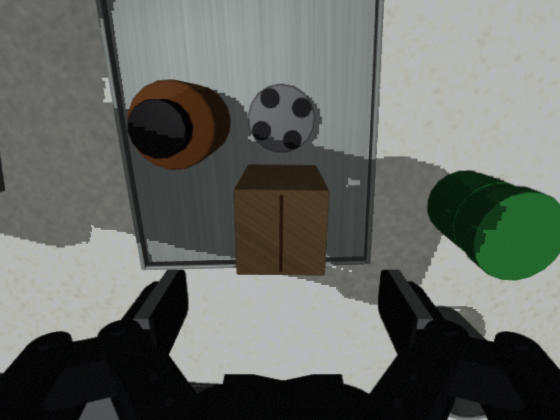

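The carton top is square to the tool, with corners at about (235,191), (329,191), (326,275) and (237,274). The cap is at (160,129) and the insert at (281,118).

```bash
python3 - <<'E'
from h import *
np.set_printoptions(precision=1,suppress=True)
c=ld('wrist')
P=np.array([atz(c,*p,86)[:2] for p in((235,191),(329,191),(326,275),(237,274))]);print(P,P.mean(0))
print('ins',np.mean([atz(c,*p,40)[:2] for p in((270,97),(302,107),(261,130),(292,139))],0))
print('cap',[atz(c,*p,92)[:2] for p in((129,129),(192,129),(160,99),(160,159))])
E
python3 -m creep '[[[0,0,-0.3,0,0,0],[0,0,-1,0,0,0],[0,0,-1.8,0,0,0],[0,0,-2.5,0,0,0],[0,0,-3,0,0,0],[0,0,-3.2,0,0,0],[0,0,-3.4,0,0,0],[0,0,-3.5,0,0,0],[0,0,-3.5,0,0,0],[0,0,-3.5,0,0,0]]]'
```

```text
[[607.  -17.1]
 [661.5 -17.2]
 [661.8 -71.8]
 [605.8 -71. ]] [634.  -44.3]
ins [633.7  21.4]
cap [array([552.8,  18.7]), array([586.5,  18.5]), array([571.1,  33.8]), array([567.7,   2.6])]
time_s: 8.77
eef_pos: [634.3, -45.2, 117.1]
ee_rot: [0.001, 0.707, 0.707, 0.0]
force: [-0.6, -0.3, 0.4]
grip_width: 0.994
grip_force: 0.0
```

```bash
python3 -m creep '[[[0,0,0,0,0,0],[0,0,0,0,0,0],[0,0,0,0,0,0],[0,0,0,0,0,0],[0,0,0,0,0,0],[0,0,0,0,0,0],[0,0,0,0,0,0],[0,0,0,0,0,0],[0,0,0,0,0,0],[0,0,0,0,0,0]]]' 40 40
```

```text
time_s: 9.6
eef_pos: [634.2, -45.1, 117.0]
ee_rot: [0.0, 0.707, 0.707, 0.0]
force: [-0.0, 0.6, 6.3]
grip_width: 0.653
grip_force: 43.8
```

```bash
python3 -m creep '[[[0,0,0.15,0,0,0],[0,0,0.6,0,0,0],[0,0,1.3,0,0,0],[0,0,2.1,0,0,0],[0,-0.1,2.9,0,0,0],[-0.2,-0.4,3.6,0,0,0],[-0.6,-1,4,0,0,0],[-1.1,-1.8,4,0,0,0],[-1.7,-2.7,4,0,0,0],[-2.3,-3.7,4,0,0,0],[-2.9,-4.7,4,0,0,0],[-3.5,-5.7,4,0,0,0],[-4.1,-6.7,4,0,0,0],[-4.7,-7.6,4,0,0,0],[-5.3,-8.5,4,0,0,0],[-5.8,-9.3,4,0,0,0],[-6.2,-9.9,4,0,0,0],[-6.4,-10.2,4,0,0,0],[-6.44,-10.3,4,0,0,0],[-6.44,-10.3,4,0,0,0]]]'
python3 -m creep '[[[0,0,-0.3,0,0,0],[0,0,-1,0,0,0],[0,0,-1.8,0,0,0],[0,0,-2.6,0,0,0],[0,0,-3.1,0,0,0],[0,0,-3.5,0,0,0],[0,0,-3.75,0,0,0],[0,0,-3.88,0,0,0],[0,0,-3.95,0,0,0],[0,0,-3.99,0,0,0],[0,0,-3.99,0,0,0]]]'
```

```text
time_s: 11.27
eef_pos: [473.1, -302.5, 216.6]
ee_rot: [0.0, 0.707, 0.707, 0.0]
force: [0.8, -0.1, -2.2]
grip_width: 0.652
grip_force: 43.3
time_s: 12.18
eef_pos: [473.2, -302.6, 117.2]
ee_rot: [0.0, 0.707, 0.707, 0.0]
force: [0.6, 0.1, -1.1]
grip_width: 0.653
grip_force: 43.4
```

```bash
python3 -m creep '[[[0,0,-0.02,0,0,0],[0,0,-0.03,0,0,0],[0,0,-0.03,0,0,0]]]'
python3 -m creep '[[[0,0,0,0,0,0],[0,0,0,0,0,0],[0,0,0,0,0,0],[0,0,0,0,0,0],[0,0,0,0,0,0],[0,0,0,0,0,0],[0,0,0.3,0,0,0],[0,0,1,0,0,0],[0,0,1.8,0,0,0],[0,0,2.6,0,0,0],[0,0,3.3,0,0,0],[0,0,3.52,0,0,0]]]' 85
```

```text
time_s: 12.43
eef_pos: [473.2, -302.7, 117.0]
ee_rot: [0.001, 0.707, 0.707, -0.0]
force: [-1.4, 1.1, 5.5]
grip_width: 0.654
grip_force: 44.1
time_s: 13.43
eef_pos: [473.6, -303.0, 207.1]
ee_rot: [0.002, 0.707, 0.707, 0.0]
force: [-1.0, 0.7, 0.5]
grip_width: 0.995
grip_force: 0.0
```

```bash
python3 -m creep '[[[0.1,0.2,0,0,0,-0.4],[0.3,0.9,0,0,0,-1.5],[0.6,1.8,0,0,0,-2.7],[0.9,2.8,0,0,0,-3.9],[1.2,3.8,0,0,0,-5.1],[1.5,4.8,0,0,0,-6.3],[1.8,5.8,0,0,0,-7.5],[2.1,6.8,0,0,0,-8.7],[2.4,7.8,0,0,0,-9.9],[2.7,8.8,0,0,0,-11.1],[3,9.8,0,0,0,-12.3],[3.2,10.8,0,0,0,-13.5],[3.4,11.6,0,0,0,-14.7],[3.6,12.2,0,0,0,-15.9],[3.7,12.6,0,0,0,-17],[3.78,12.85,0,0,0,-17.8],[3.78,12.85,0,0,0,-18],[3.78,12.85,0,0,0,-18],[3.78,12.85,0,0,0,-18]]]'
python3 - <<'E'
from h import *
c=cap('wrist');cv2.imwrite('pics/w5.png',c['image'][:,:,::-1]);print(ctrl.sense()['joints'])
E
```

```text
time_s: 15.02
eef_pos: [567.3, 18.3, 203.7]
ee_rot: [-0.0, 1.0, 0.001, -0.0]
force: [0.2, 1.1, 0.1]
grip_width: 0.995
grip_force: 0.0
[-1.74245643e-01  4.99135238e-01  1.49897525e+00 -8.62296983e-05
  1.14384065e+00  1.39547296e+00]
```

View pics/w5.png

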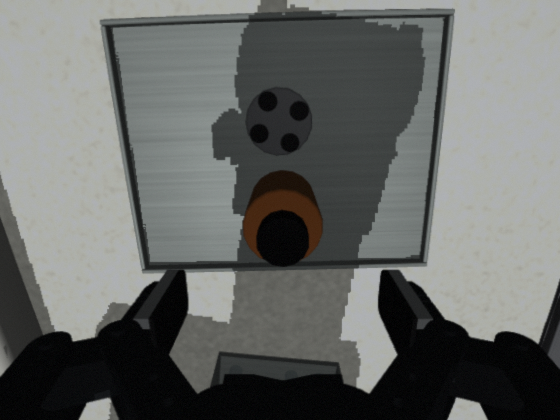

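The cap is at (282,238), in line with the finger midpoint (283). The insert is at (279,121).

```bash
python3 - <<'E'
from h import *
np.set_printoptions(precision=1,suppress=True)
c=ld('wrist')
print('cap',[atz(c,*p,92)[:2] for p in((256,238),(308.5,238),(282,211),(282,266.5))])
print('ins',np.mean([atz(c,*p,40)[:2] for p in((268,101),(299,110),(259,133),(290,142))],0))
E
python3 -m creep '[[[0,0,-0.3,0,0,0],[0,0,-1,0,0,0],[0,0,-1.8,0,0,0],[0,0,-2.5,0,0,0],[0,0,-3.1,0,0,0],[0,0,-3.6,0,0,0],[0,0,-3.9,0,0,0],[0,0,-4.08,0,0,0],[0,0,-4.08,0,0,0],[0,0,-4.08,0,0,0]]]'
```

```text
cap [array([570.3,  33.9]), array([570.3,   3.1]), array([587. ,  18.6]), array([551.6,  18.6])]
ins [633.7  20.8]
time_s: 15.9
eef_pos: [567.7, 18.6, 102.2]
ee_rot: [0.0, 1.0, 0.0, 0.0]
force: [0.0, -0.9, 0.3]
grip_width: 0.995
grip_force: 0.0
```

```bash
python3 -m creep '[[[0,0,0,0,0,0],[0,0,0,0,0,0],[0,0,0,0,0,0],[0,0,0,0,0,0],[0,0,0,0,0,0],[0,0,0,0,0,0],[0,0,0,0,0,0],[0,0,0,0,0,0],[0,0,0,0,0,0],[0,0,0,0,0,0]]]' 40 40
```

```text
time_s: 16.73
eef_pos: [567.8, 18.6, 102.7]
ee_rot: [0.0, 1.0, 0.0, 0.001]
force: [-2.5, 0.2, 6.0]
grip_width: 0.619
grip_force: 42.6
```

```bash
python3 -m creep '[[[0,0,0.15,0,0,0],[0,0,0.6,0,0,0],[0,0,1.3,0,0,0],[0,0,2.1,0,0,0],[0,0,2.9,0,0,0],[0,-0.1,3.6,0,0,0],[-0.2,-0.5,4.2,0,0,0],[-0.5,-1.2,4.4,0,0,0],[-1,-2,4.4,0,0,0],[-1.5,-3,4.4,0,0,0],[-2,-4,4.4,0,0,0],[-2.5,-5,4.4,0,0,0],[-3,-6,4.4,0,0,0],[-3.5,-7,4.4,0,0,0],[-4,-8,4.4,0,0,0],[-4.5,-9,4.4,0,0,0],[-5,-10,4.4,0,0,0],[-5.5,-11,4.4,0,0,0],[-6,-12,4.4,0,0,0],[-6.4,-12.8,4.4,0,0,0]]]'
python3 -m creep '[[[-0.4,-0.8,0,0,0,0],[-0.7,-1.4,0,0,0,0],[-0.9,-1.8,0,0,0,0],[-0.98,-1.95,0,0,0,0],[-0.98,-1.95,0,0,0,0],[-0.98,-1.95,-0.3,0,0,0],[-0.98,-1.95,-1,0,0,0],[-0.98,-1.95,-1.8,0,0,0],[-0.98,-1.95,-2.6,0,0,0],[-0.98,-1.95,-3.3,0,0,0],[-0.98,-1.95,-3.8,0,0,0],[-0.98,-1.95,-4.1,0,0,0],[-0.98,-1.95,-4.25,0,0,0],[-0.98,-1.95,-4.34,0,0,0],[-0.98,-1.95,-4.38,0,0,0],[-0.98,-1.95,-4.4,0,0,0],[-0.98,-1.95,-4.4,0,0,0]]]'
```

```text
time_s: 18.4
eef_pos: [406.5, -302.8, 212.6]
ee_rot: [0.0, 1.0, -0.0, 0.0]
force: [0.7, 0.6, -3.1]
grip_width: 0.617
grip_force: 42.6
time_s: 19.82
eef_pos: [383.3, -350.0, 102.8]
ee_rot: [0.0, 1.0, 0.0, 0.0]
force: [-0.5, 3.2, 3.7]
grip_width: 0.623
grip_force: 43.1
```

```bash
python3 -m creep '[[[0,0,0,0,0,0],[0,0,0,0,0,0],[0,0,0,0,0,0],[0,0,0,0,0,0],[0,0,0,0,0,0],[0,0,0,0,0,0],[0,0,0.3,0,0,0],[0,0,1,0,0,0],[0,0,1.8,0,0,0],[0,0,2.6,0,0,0],[0,0,3.4,0,0,0],[0,0,4.08,0,0,0],[0,0,4.08,0,0,0]]]' 85
python3 -m creep '[[[0.2,0.3,0,0,0,0],[0.7,1.1,0,0,0,0],[1.4,2.1,0,0,0,0],[2.1,3.1,0,0,0,0],[2.8,4.1,0,0,0,0],[3.5,5.2,0,0,0,0],[4.2,6.2,0,0,0,0],[4.9,7.2,0,0,0,0],[5.6,8.3,0,0,0,0],[6.3,9.3,0,0,0,0],[7,10.4,0,0,0,0],[7.7,11.4,0,0,0,0],[8.4,12.4,0,0,0,0],[9,13.3,0,0,0,0],[9.5,14.1,0,0,0,0],[9.9,14.6,0,0,0,0],[10.03,14.84,0,0,0,0],[10.03,14.84,-0.3,0,0,0],[10.03,14.84,-1,0,0,0],[10.03,14.84,-1.6,0,0,0]]]'
python3 - <<'E'
from h import *
c=cap('wrist');s=cap('scene');
cv2.imwrite('pics/w6.png',np.hstack([cv2.resize(c['image'][:,:,::-1],(400,300)),cv2.resize(s['image'][:,:,::-1],(400,300))]))
E
```

```text
time_s: 20.9
eef_pos: [383.7, -350.9, 207.6]
ee_rot: [0.003, 1.0, 0.0, 0.002]
force: [-0.1, -0.5, 1.0]
grip_width: 0.995
grip_force: 0.0
time_s: 22.57
eef_pos: [633.0, 20.4, 162.3]
ee_rot: [0.0, 1.0, -0.0, -0.001]
force: [0.4, -0.1, -0.4]
grip_width: 0.998
grip_force: 0.0
```

View pics/w6.png

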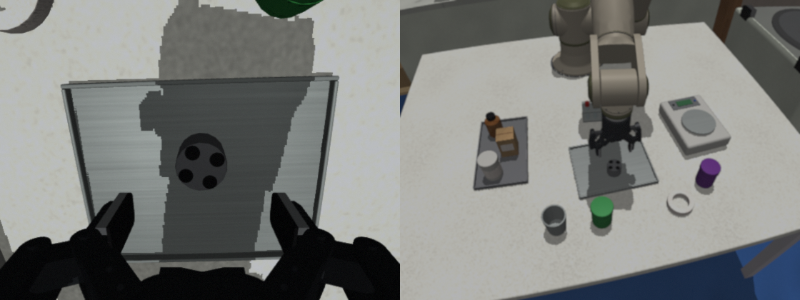

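All three containers stand upright in the side tray (scene half, about (493,120), (505,140) and (488,165)). The insert, at (201,162) in the wrist half, lies between the fingers.

```bash
python3 -m creep '[[[0,0,-0.3,0,0,0],[0,0,-0.9,0,0,0],[0,0,-1.6,0,0,0],[0,0,-2.3,0,0,0],[0,0,-2.8,0,0,0],[0,0,-3.1,0,0,0],[0,0,-3.28,0,0,0],[0,0,-3.28,0,0,0],[0,0,-3.28,0,0,0]]]'
python3 -m creep '[[[0,0,0,0,0,0],[0,0,0,0,0,0],[0,0,0,0,0,0],[0,0,0,0,0,0],[0,0,0,0,0,0],[0,0,0,0,0,0],[0,0,0,0,0,0],[0,0,0,0,0,0],[0,0,0,0,0,0],[0,0,0,0,0,0],[0,0,0,0,0,0],[0,0,0,0,0,0]]]' 30 40
```

```text
time_s: 23.42
eef_pos: [634.1, 20.9, 82.6]
ee_rot: [0.0, 1.0, -0.0, 0.001]
force: [0.7, -0.2, -0.2]
grip_width: 0.995
grip_force: 0.0
time_s: 24.42
eef_pos: [634.0, 21.0, 82.6]
ee_rot: [0.0, 1.0, 0.0, 0.001]
force: [0.0, 0.1, 6.0]
grip_width: 0.529
grip_force: 41.1
```

```bash
python3 -m creep '[[[0,0,0.15,0,0,0],[0,0,0.6,0,0,0],[0,0,1.4,0,0,0],[0,0,2.3,0,0,0],[0,0,3.2,0,0,0],[0,0.1,4.1,0,0,0],[-0.2,0.5,5,0,0,0],[-0.4,1.3,5.6,0,0,0],[-0.7,2.3,6,0,0,0],[-1.1,3.3,6,0,0,0],[-1.4,4.4,6,0,0,0],[-1.8,5.5,6,0,0,0],[-2.1,6.6,6,0,0,0],[-2.5,7.7,6,0,0,0],[-2.8,8.8,6,0,0,0],[-3.2,9.9,6,0,0,0],[-3.5,11,6,0,0,0],[-3.8,11.8,6,0,0,0],[-4,12.4,6,0,0,0],[-4.07,12.68,6,0,0,0]]]'
python3 -m creep '[[[0,0,0,0,0,0],[0,0,0,0,0,0],[0,0,0,0,0,0]]]'
python3 - <<'E'
from h import *
c=cap('wrist');cv2.imwrite('pics/w7.png',c['image'][:,:,::-1])
E
```

```text
time_s: 26.08
eef_pos: [530.9, 339.8, 232.4]
ee_rot: [-0.0, 1.0, 0.001, -0.0]
force: [0.3, -0.5, -0.5]
grip_width: 0.525
grip_force: 41.1
time_s: 26.33
eef_pos: [532.5, 337.0, 232.0]
ee_rot: [0.0, 1.0, -0.001, 0.0]
force: [-0.0, -0.1, -0.7]
grip_width: 0.524
grip_force: 41.1
```

View pics/w7.png

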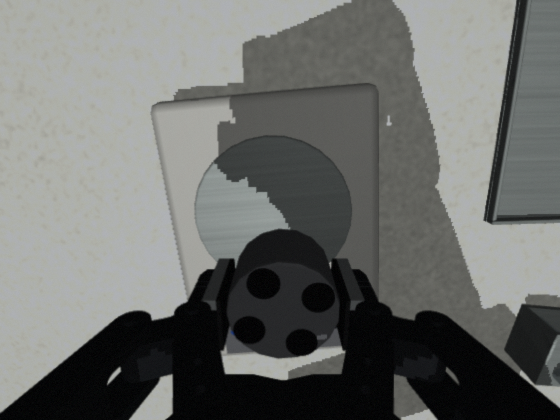

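The insert is held square. The pan's visible rim runs through about (195,208), (352,208), (273,136), (215,160), (328,160), (203,240) and (347,232).

```bash
python3 - <<'E'
from h import *
np.set_printoptions(precision=1,suppress=True)
c=ld('wrist')
P=np.array([atz(c,*p,64)[:2] for p in((195,208),(352,208),(273,136),(220,157),(328,158),(204,242))]);A=np.c_[2*P,np.ones(len(P))];q=np.linalg.lstsq(A,(P**2).sum(1),rcond=None)[0];print(q[:2],2*np.sqrt(q[2]+q[:2]@q[:2]))
print(np.linalg.norm(P-q[:2],axis=1))
B=np.array([atz(c,*p,52)[:2] for p in((152,105),(378,84))]);print(B)
E
```

```text
[530.  343.6] 117.43313490425861
[59.3 58.9 59.  58.4 58.5 58.3]
[[610.1 430.8]
 [623.9 269.5]]
```

```bash
python3 -m creep '[[[-0.08,0.24,-0.2,0,0,0],[-0.08,0.24,-0.8,0,0,0],[-0.08,0.24,-1.5,0,0,0],[-0.08,0.24,-2.2,0,0,0],[-0.08,0.24,-2.8,0,0,0],[-0.08,0.24,-3.2,0,0,0],[-0.08,0.24,-3.4,0,0,0],[-0.08,0.24,-3.5,0,0,0],[-0.08,0.24,-3.56,0,0,0],[-0.08,0.24,-3.58,0,0,0],[-0.08,0.24,-3.59,0,0,0],[-0.08,0.24,-3.59,0,0,0]]]'
```

```text
time_s: 27.38
eef_pos: [530.2, 344.1, 142.7]
ee_rot: [-0.0, 1.0, 0.0, 0.0]
force: [0.0, 0.4, -1.2]
grip_width: 0.526
grip_force: 41.1
```

```bash
python3 -m creep '[[[0,0,-0.015,0,0,0],[0,0,-0.03,0,0,0],[0,0,-0.03,0,0,0],[0,0,-0.03,0,0,0]]]'
```

```text
time_s: 27.72
eef_pos: [530.2, 344.1, 142.6]
ee_rot: [-0.0, 1.0, 0.0, 0.001]
force: [-1.7, -1.8, 6.2]
grip_width: 0.525
grip_force: 41.7
```

```bash
python3 -m creep '[[[0,0,0,0,0,0],[0,0,0,0,0,0],[0,0,0,0,0,0],[0,0,0,0,0,0],[0,0,0,0,0,0],[0,0,0,0,0,0],[0,0,0,0,0,0],[0,0,0.2,0,0,0],[0,0,0.6,0,0,0],[0,0,1.2,0,0,0],[0,0,2,0,0,0],[0,0,2.8,0,0,0],[0,0,3.4,0,0,0],[0,0,3.5,0,0,0]]]' 85
python3 -m creep '[[[-0.1,-0.4,0,0,0,0],[-0.3,-1.2,0,0,0,0],[-0.5,-2.4,0,0,0,0],[-0.8,-3.7,0,0,0,0],[-1.1,-5,0,0,0,0],[-1.3,-6.3,0,0,0,0],[-1.6,-7.6,0,0,0,0],[-1.9,-8.9,0,0,0,0],[-2.2,-10.2,0,0,0,0],[-2.4,-11.5,0,0,0,0],[-2.7,-12.8,0,0,0,0],[-3,-14.1,0,0,0,0],[-3.3,-15.4,0,0,0,0],[-3.5,-16.7,0,0,0,0],[-3.8,-18,0,0,0,0],[-4.1,-19.3,0,0,0,0],[-4.4,-20.6,0,0,0,0],[-4.6,-21.9,0,0,0,0],[-4.9,-23.2,0,0,0,0],[-5.1,-24.4,0,0,0,0]]]'
python3 -m creep '[[[-0.5,-2,0,0,0,0],[-0.7,-2.9,0,0,0,0],[-0.78,-3.36,0,0,0,0],[-0.78,-3.36,0,0,0,0],[-0.78,-3.36,0,0,0,0]]]'
python3 - <<'E'
from h import *
c=cap('wrist');s=cap('scene');z=np.zeros((420,760,3),np.uint8);z[:300,:400]=cv2.resize(c['image'][:,:,::-1],(400,300));z[:360,400:]=cv2.resize(s['image'][120:240,355:475,::-1],(360,360))
cv2.imwrite('pics/w8.png',z)
E
```

```text
time_s: 28.88
eef_pos: [530.7, 344.4, 233.0]
ee_rot: [-0.001, 1.0, 0.0, 0.003]
force: [0.2, -0.3, 0.9]
grip_width: 0.994
grip_force: 0.0
time_s: 30.55
eef_pos: [401.6, -267.7, 228.8]
ee_rot: [-0.0, 1.0, -0.0, -0.0]
force: [0.9, 0.8, 0.6]
grip_width: 0.991
grip_force: 0.0
time_s: 30.97
eef_pos: [382.9, -349.5, 228.5]
ee_rot: [-0.001, 1.0, -0.0, -0.0]
force: [0.4, 0.9, 0.2]
grip_width: 0.997
grip_force: 0.0
```

View pics/w8.png

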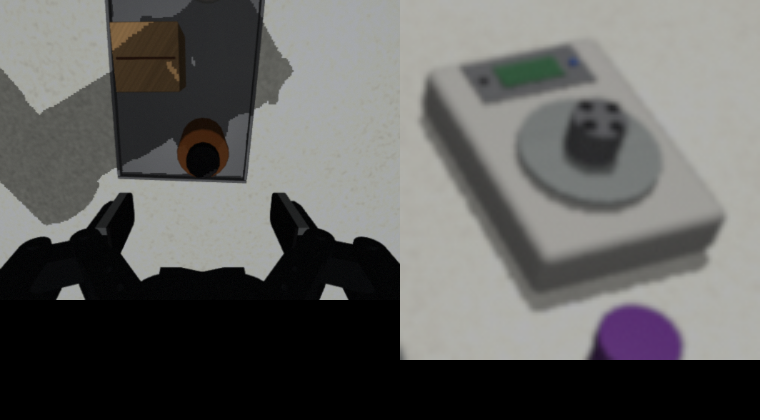

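The insert stands upright on the pan (top centre at crop (601,117)), and the bottle at (203,158) is in line with the fingers.

```bash
python3 - <<'E'
from h import *
c=ld('scene');print(atz(c,355+201/3,120+117/3,100),atz(c,355+189.5/3,120+149.5/3,64))
E
python3 -m creep '[[[0,0,-0.3,0,0,0],[0,0,-1,0,0,0],[0,0,-2,0,0,0],[0,0,-3,0,0,0],[0,0,-3.8,0,0,0],[0,0,-4.4,0,0,0],[0,0,-4.8,0,0,0],[0,0,-5,0,0,0],[0,0,-5.08,0,0,0],[0,0,-5.08,0,0,0],[0,0,-5.08,0,0,0]]]'
python3 -m creep '[[[0,0,0,0,0,0],[0,0,0,0,0,0],[0,0,0,0,0,0],[0,0,0,0,0,0],[0,0,0,0,0,0],[0,0,0,0,0,0],[0,0,0,0,0,0],[0,0,0,0,0,0],[0,0,0,0,0,0],[0,0,0,0,0,0]]]' 40 40
```

```text
[529.50512264 346.8935443  100.        ] [530.1547865  346.00962209  64.        ]
time_s: 31.98
eef_pos: [383.3, -350.2, 102.6]
ee_rot: [0.001, 1.0, 0.0, 0.0]
force: [-0.0, -0.6, 0.0]
grip_width: 0.993
grip_force: 0.0
time_s: 32.82
eef_pos: [383.1, -350.1, 102.7]
ee_rot: [0.0, 1.0, -0.0, 0.0]
force: [-1.2, 1.6, 5.7]
grip_width: 0.621
grip_force: 41.9
```

```bash
python3 -m creep '[[[0,0,0.15,0,0,0],[0,0,0.6,0,0,0],[0,0,1.3,0,0,0],[0,0,2.1,0,0,0],[0,0,2.9,0,0,0],[0,0.1,3.6,0,0,0],[0.2,0.5,4.2,0,0,0],[0.5,1.2,4.4,0,0,0],[1,2,4.4,0,0,0],[1.5,3,4.4,0,0,0],[2,4,4.4,0,0,0],[2.5,5,4.4,0,0,0],[3,6,4.4,0,0,0],[3.5,7,4.4,0,0,0],[4,8,4.4,0,0,0],[4.5,9,4.4,0,0,0],[5,10,4.4,0,0,0],[5.5,11,4.4,0,0,0],[6,12,4.4,0,0,0],[6.4,12.8,4.4,0,0,0]]]'
python3 -m creep '[[[0.4,0.8,0,0,0,0],[0.7,1.4,0,0,0,0],[0.9,1.8,0,0,0,0],[0.98,1.95,0,0,0,0],[0.98,1.95,0,0,0,0],[0.98,1.95,-0.3,0,0,0],[0.98,1.95,-1,0,0,0],[0.98,1.95,-1.8,0,0,0],[0.98,1.95,-2.6,0,0,0],[0.98,1.95,-3.3,0,0,0],[0.98,1.95,-3.8,0,0,0],[0.98,1.95,-4.1,0,0,0],[0.98,1.95,-4.25,0,0,0],[0.98,1.95,-4.34,0,0,0],[0.98,1.95,-4.38,0,0,0],[0.98,1.95,-4.4,0,0,0],[0.98,1.95,-4.41,0,0,0],[0.98,1.95,-4.41,0,0,0]]]'
```

```text
time_s: 34.48
eef_pos: [543.4, -28.1, 212.7]
ee_rot: [-0.0, 1.0, 0.0, 0.0]
force: [-0.8, 0.1, -2.3]
grip_width: 0.617
grip_force: 42.6
time_s: 35.98
eef_pos: [567.8, 18.5, 102.7]
ee_rot: [0.0, 1.0, 0.0, 0.001]
force: [-4.0, -1.6, 6.6]
grip_width: 0.62
grip_force: 43.2
```

```bash
python3 -m creep '[[[0,0,0,0,0,0],[0,0,0,0,0,0],[0,0,0,0,0,0],[0,0,0,0,0,0],[0,0,0,0,0,0],[0,0,0,0,0,0],[0,0,0.3,0,0,0],[0,0,1,0,0,0],[0,0,1.8,0,0,0],[0,0,2.6,0,0,0],[0,0,3.4,0,0,0],[0,0,4.09,0,0,0],[0,0,4.09,0,0,0]]]' 85
python3 -m creep '[[[-0.1,-0.2,0,0,0,0.4],[-0.3,-0.9,0,0,0,1.5],[-0.6,-1.8,0,0,0,2.7],[-0.9,-2.8,0,0,0,3.9],[-1.2,-3.8,0,0,0,5.1],[-1.5,-4.8,0,0,0,6.3],[-1.8,-5.8,0,0,0,7.5],[-2.1,-6.8,0,0,0,8.7],[-2.4,-7.8,0,0,0,9.9],[-2.7,-8.8,0,0,0,11.1],[-3,-9.8,0,0,0,12.3],[-3.2,-10.8,0,0,0,13.5],[-3.4,-11.6,0,0,0,14.7],[-3.6,-12.2,0,0,0,15.9],[-3.7,-12.6,0,0,0,17],[-3.78,-12.85,0,0,0,17.8],[-3.78,-12.85,0,0,0,18],[-3.78,-12.85,0,0,0,18],[-3.78,-12.85,0,0,0,18]]]'
python3 -m creep '[[[0,0,-0.3,0,0,0],[0,0,-1,0,0,0],[0,0,-1.8,0,0,0],[0,0,-2.5,0,0,0],[0,0,-3,0,0,0],[0,0,-3.3,0,0,0],[0,0,-3.5,0,0,0],[0,0,-3.5,0,0,0],[0,0,-3.5,0,0,0]]]'
python3 -m creep '[[[0,0,0,0,0,0],[0,0,0,0,0,0],[0,0,0,0,0,0],[0,0,0,0,0,0],[0,0,0,0,0,0],[0,0,0,0,0,0],[0,0,0,0,0,0],[0,0,0,0,0,0],[0,0,0,0,0,0],[0,0,0,0,0,0]]]' 40 40
```

```text
time_s: 37.07
eef_pos: [568.6, 18.6, 208.0]
ee_rot: [0.001, 1.0, 0.0, 0.003]
force: [0.8, 0.1, 0.8]
grip_width: 0.997
grip_force: 0.0
time_s: 38.65
eef_pos: [473.1, -302.0, 203.7]
ee_rot: [-0.0, 0.708, 0.707, 0.0]
force: [0.3, -0.8, -1.0]
grip_width: 0.992
grip_force: 0.0
time_s: 39.4
eef_pos: [473.2, -302.5, 116.8]
ee_rot: [0.0, 0.707, 0.707, 0.0]
force: [1.1, -0.8, 1.3]
grip_width: 0.996
grip_force: 0.0
time_s: 40.23
eef_pos: [473.3, -302.7, 117.1]
ee_rot: [0.001, 0.707, 0.707, 0.0]
force: [0.6, 0.3, 6.0]
grip_width: 0.652
grip_force: 43.2
```

```bash
python3 -m creep '[[[0,0,0.15,0,0,0],[0,0,0.6,0,0,0],[0,0,1.3,0,0,0],[0,0,2.1,0,0,0],[0,0,2.9,0,0,0],[0.1,0.2,3.7,0,0,0],[0.4,0.7,4.2,0,0,0],[1,1.6,4.4,0,0,0],[1.6,2.6,4.4,0,0,0],[2.2,3.6,4.4,0,0,0],[2.8,4.6,4.4,0,0,0],[3.4,5.6,4.4,0,0,0],[4,6.5,4.4,0,0,0],[4.6,7.5,4.4,0,0,0],[5.2,8.4,4.4,0,0,0],[5.7,9.2,4.4,0,0,0],[6.1,9.8,4.4,0,0,0],[6.35,10.15,4.4,0,0,0],[6.44,10.3,4.4,0,0,0],[6.44,10.3,4.4,0,0,0]]]'
python3 -m creep '[[[0,0,-0.2,0,0,0],[0,0,-0.9,0,0,0],[0,0,-1.7,0,0,0],[0,0,-2.5,0,0,0],[0,0,-3.2,0,0,0],[0,0,-3.7,0,0,0],[0,0,-4.05,0,0,0],[0,0,-4.25,0,0,0],[0,0,-4.34,0,0,0],[0,0,-4.38,0,0,0],[0,0,-4.4,0,0,0],[0,0,-4.41,0,0,0],[0,0,-4.41,0,0,0]]]'
```

```text
time_s: 41.9
eef_pos: [634.0, -44.7, 226.4]
ee_rot: [-0.0, 0.707, 0.707, -0.0]
force: [0.2, 0.2, -1.3]
grip_width: 0.65
grip_force: 42.9
time_s: 42.98
eef_pos: [634.3, -45.1, 117.1]
ee_rot: [0.001, 0.707, 0.707, 0.0]
force: [-2.3, -1.8, 4.2]
grip_width: 0.646
grip_force: 43.3
```

```bash
python3 -m creep '[[[0,0,0,0,0,0],[0,0,0,0,0,0],[0,0,0,0,0,0],[0,0,0,0,0,0],[0,0,0,0,0,0],[0,0,0,0,0,0],[0,0,0.3,0,0,0],[0,0,1,0,0,0],[0,0,1.8,0,0,0],[0,0,2.6,0,0,0],[0,0,3.3,0,0,0],[0,0,3.51,0,0,0]]]' 85
python3 -m creep '[[[-0.1,-0.4,0,0,0,0],[-0.4,-1.4,0,0,0,0],[-0.7,-2.6,0,0,0,0],[-1,-3.9,0,0,0,0],[-1.3,-5.2,0,0,0,0],[-1.6,-6.5,0,0,0,0],[-1.9,-7.8,0,0,0,0],[-2.2,-9.1,0,0,0,0],[-2.5,-10.4,0,0,0,0],[-2.7,-11.5,0,0,0,0],[-2.8,-12.1,0,0,0,0],[-2.84,-12.32,0,0,0,0],[-2.84,-12.32,0,0,0,0],[-2.84,-12.32,-0.3,0,0,0],[-2.84,-12.32,-1,0,0,0],[-2.84,-12.32,-1.8,0,0,0],[-2.84,-12.32,-2.5,0,0,0],[-2.84,-12.32,-3,0,0,0],[-2.84,-12.32,-3.2,0,0,0],[-2.84,-12.32,-3.2,0,0,0]]]'
python3 -m creep '[[[0,0,0,0,0,0],[0,0,0,0,0,0],[0,0,0,0,0,0],[0,0,0,0,0,0],[0,0,0,0,0,0],[0,0,0,0,0,0],[0,0,0,0,0,0],[0,0,0,0,0,0],[0,0,0,0,0,0],[0,0,0,0,0,0]]]' 50 45
```

```text
time_s: 43.98
eef_pos: [634.8, -45.1, 207.5]
ee_rot: [0.002, 0.707, 0.707, 0.001]
force: [0.1, 0.4, 0.6]
grip_width: 0.99
grip_force: 0.0
time_s: 45.65
eef_pos: [563.1, -351.9, 122.7]
ee_rot: [-0.001, 0.707, 0.707, -0.0]
force: [1.0, 0.9, 0.0]
grip_width: 0.997
grip_force: 0.0
time_s: 46.48
eef_pos: [563.4, -353.3, 125.5]
ee_rot: [0.001, 0.707, 0.707, 0.0]
force: [-0.9, 1.5, 6.7]
grip_width: 0.708
grip_force: 49.2
```

```bash
python3 -m creep '[[[0,0,0.15,0,0,0],[0,0,0.6,0,0,0],[0,0,1.3,0,0,0],[0,0,2.1,0,0,0],[0,0,2.9,0,0,0],[0,0,3.7,0,0,0],[0,0.1,4.2,0,0,0],[0.1,0.6,4.4,0,0,0],[0.2,1.4,4.4,0,0,0],[0.4,2.4,4.4,0,0,0],[0.6,3.5,4.4,0,0,0],[0.8,4.6,4.4,0,0,0],[0.9,5.7,4.4,0,0,0],[1.1,6.8,4.4,0,0,0],[1.3,7.9,4.4,0,0,0],[1.4,9,4.4,0,0,0],[1.6,10.1,4.4,0,0,0],[1.8,11.2,4.4,0,0,0],[2,12.3,4.4,0,0,0],[2.1,13.4,4.4,0,0,0]]]'
python3 -m creep '[[[0.2,1.1,0,0,0,0],[0.35,2.1,0,0,0,0],[0.5,3,0,0,0,0],[0.6,3.7,0,0,0,0],[0.66,4.1,0,0,0,0],[0.68,4.25,0,0,0,0],[0.68,4.25,0,0,0,0],[0.68,4.25,-0.3,0,0,0],[0.68,4.25,-1,0,0,0],[0.68,4.25,-1.8,0,0,0],[0.68,4.25,-2.6,0,0,0],[0.68,4.25,-3.3,0,0,0],[0.68,4.25,-3.8,0,0,0],[0.68,4.25,-4.1,0,0,0],[0.68,4.25,-4.25,0,0,0],[0.68,4.25,-4.34,0,0,0],[0.68,4.25,-4.38,0,0,0],[0.68,4.25,-4.4,0,0,0],[0.68,4.25,-4.4,0,0,0]]]'
python3 -m creep '[[[0,0,0,0,0,0],[0,0,0,0,0,0],[0,0,0,0,0,0],[0,0,0,0,0,0],[0,0,0,0,0,0],[0,0,0,0,0,0],[0,0,0.3,0,0,0],[0,0,1,0,0,0],[0,0,1.8,0,0,0],[0,0,2.6,0,0,0],[-0.3,-0.2,3.4,0,0,0],[-0.9,-0.7,4.3,0,0,0],[-1.7,-1.4,5.2,0,0,0],[-2.5,-2.1,6.1,0,0,0],[-3.4,-2.8,6.8,0,0,0],[-4.1,-3.4,7.2,0,0,0],[-4.3,-3.53,7.2,0,0,0],[-4.3,-3.53,7.2,0,0,0],[-4.3,-3.53,7.2,0,0,0]]]' 85
python3 - <<'E'
from h import *
c=cap('wrist');s=cap('scene');b=cv2.imread('pics/wrist0.png')
a=c['image'][:,:,::-1]
print(ctrl.sense()['eef_pos'])
z=np.zeros((600,760,3),np.uint8);z[:300,:400]=cv2.resize(a,(400,300));z[300:,:400]=cv2.resize(cv2.absdiff(a,b),(400,300));z[:270,400:]=cv2.resize(s['image'][:,:,::-1],(360,270));cv2.imwrite('pics/w9.png',z)
E
```

```text
time_s: 48.15
eef_pos: [615.1, -15.6, 233.2]
ee_rot: [-0.001, 0.707, 0.707, -0.0]
force: [0.9, 0.0, -1.6]
grip_width: 0.717
grip_force: 49.2
time_s: 49.73
eef_pos: [632.8, 88.1, 125.5]
ee_rot: [0.001, 0.707, 0.707, 0.0]
force: [-4.3, -1.4, 4.8]
grip_width: 0.712
grip_force: 49.9
time_s: 51.32
eef_pos: [525.2, 0.2, 303.7]
ee_rot: [-0.0, 0.707, 0.707, 0.0]
force: [0.1, 0.2, 0.3]
grip_width: 0.993
grip_force: 0.0
[525.46418525   0.58574706 303.13326581]
```

View pics/w9.png

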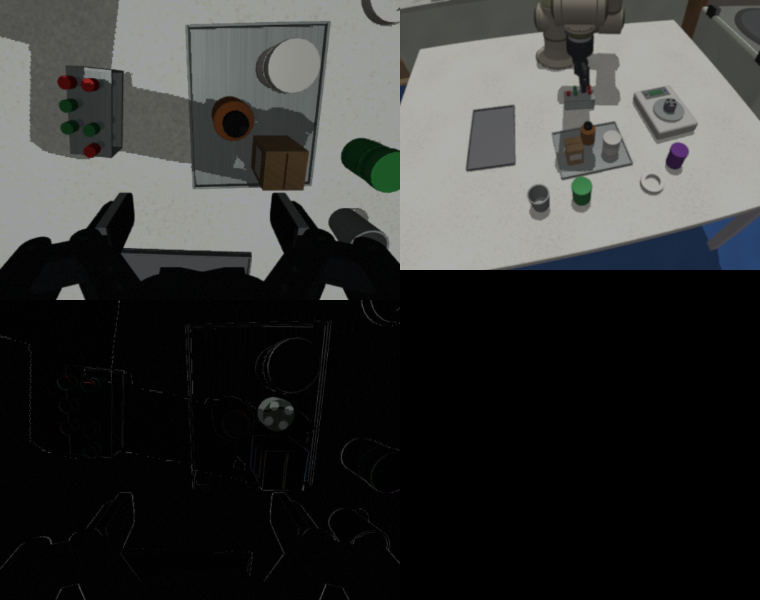

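The difference from the starting picture shows only thin sub-pixel edges, plus the missing insert at (275,413). The containers are back where they stood, upright, the insert is centred on the pan, and everything else is untouched.

```bash
python3 -c "
from rig import ctrl
print(ctrl.finish_job())"
```

```text
the job is handed in; nothing more can be done
None
```

The job is done and handed in at about 51 s of the 134 s allowed: the insert stands upright about 1 mm from the pan's centre, the bottle, jar and carton are back upright on their spots to within about a pixel in the wrist view, and the rack, beaker and tape roll were not touched.

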